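# Swing the planting rule round to the clay pot

## Task

Push the free end of the blue planting rule so that it swings round its steel pin and points at the middle of the clay pot that stands in its saucer, ready for the next row of pots to be set out along it. Leave the clay pot, the grey seed box and the green spray pump where they stand, and let go of the rule once it points the right way.

Things in the scene. Friction and masses are not known exactly. Their poses are not given: they have to be found in the camera images.
- rule: Flat blue rule with white marks, lying on the bench, 45 mm wide, 14 thick, 0.17 to 0.35 kg. A loose hole near its tail sits on a fixed steel pin (head 30 mm wide, top 25 mm above bench, holds it on); only bench friction resists turning. Origin: hole centre, underside; x along the rule to its pointed free end (tip at 215 mm, straight sides to 183; tail at -30); z up. The hole has 2 mm play.
- pot: Terracotta clay pot standing in its clay saucer, one piece: saucer 116 mm diameter and 16 mm high, pot 104 mm diameter at the rim, 114 mm high in all, open top, 0.6 kg. Loose on the bench about 325 mm from the pin, beyond the reach of the rule's tip. Origin: centre of the underside; z up.
- seed_box: Bystander: grey flip-top plastic seed box, shut, 94 x 124 mm, 69 mm high, 0.5 kg, loose on the bench about 325 mm from the pin. Origin: centre of the underside; z up.
- spray_pump: Bystander: green plastic spray pump bottle with white trigger, body 70 mm diameter, 193 mm high, its nozzle reaching 56 mm from the middle towards its own -x, 0.45 kg, loose on the bench about 325 mm from the pin. Origin: centre of the underside; z up.
There are look-alikes about, which are no part of the job. Several things have the shape of the rule; the one meant has the colours described above.

How it is judged:
At the end, for the whole second after the job is handed in: The rule lies flat and still with its pointed end towards the clay pot: its centre line, carried on, passes within 55 mm of the pot's centre (so it meets the saucer; about 10 degrees either way). The pot, seed box and spray pump stand within 20 mm of where they began (not (y of pot in the frame of rule above 0.055 m or y of pot in the frame of rule below -0.055 m) and x of pot in the frame of rule above 0.2 m and linear speed of rule below 0.01 m/s and angular speed of rule below 0.05 rad/s and angle between rule's own z axis and vertical below 0.1 rad and distance of each of pot, seed_box, spray_pump from where it was at the start of the episode below 0.02 m); the robot touches nothing.
It fails at once if the pot is shifted by more than 20 mm or tipped over (distance of pot from where it was at the start of the episode above 0.02 m or angle between pot's own z axis and vertical above 0.3 rad).
It fails at once if the seed box is shifted by more than 20 mm or tipped over (distance of seed_box from where it was at the start of the episode above 0.02 m or angle between seed_box's own z axis and vertical above 0.3 rad).
It fails at once if the spray pump is shifted by more than 20 mm or tipped over (distance of spray_pump from where it was at the start of the episode above 0.02 m or angle between spray_pump's own z axis and vertical above 0.3 rad).
It also fails if it takes over 40 s, if anything falls off the work surface, if the arm or the gripper's body presses on something with over 40 N, if the wrist force passes 120 N, or if a joint passes its speed limit or range.

## Robot

A 6-joint arm with a two-finger parallel gripper is mounted at the origin on the work surface. World frame = base frame: x ahead of the robot, y to its left, z up, the work surface at z = 0. Lengths are in m, angles in rad, forces in N, time in s.
With the tool pointing down it reaches from about 0.425 to 0.95 m from the base axis. Payload 3.5 kg.
Tool frame: the origin (TCP) lies on the centre line of the jaws, within the pads' length; the fingertips stand 8 mm ahead of it and the grasp point (between the pads) lies 11 mm behind it; x points along the fingers, y is the direction in which the jaws open and shut, and the axes are right-handed (so a half turn about x gives the same grasp; the last joint's range is limited). The gripper opens to 85 mm and grips with 20 to 120 N. Pads are 22 mm wide; open, the fingers measure 114 mm over their backs; the gripper's body (76 mm by 85 mm) begins 54 mm behind the grasp point. The pads swing forward as they close: fully open they stand 13 mm farther back than shut.
Start: joints at [1.169, 0.286, 1.577, -0, 1.279, -0.15], TCP at [0.168, 0.654, 0.239] pointing down, gripper open.
Joint ranges: [-2.77, 2.77], [-0.9, 2.22], [0.21, 2.48], [-1.53, 4.67], [0.24, 2.81], [-2.84, 2.84]. Speed limits (rad/s): [2.79, 2.79, 3.14, 3.14, 3.14, 3.14].

## Interface

Orientations are given as a unit quaternion [w, x, y, z].
In Python, from plant import get_obs, grab_frame, sign_off gives the robot as it stands. The module is installed in compiled form; this text tells all that it offers.
- The arm moves only by the tool step_arm, never from a script. Its argument "series" is a list of rows, each a list of 5 numbers: the shift along the tool's x, y, z in mm, then the turn about the tool's x in degrees, then the finger opening in mm, from 0 to 85.4. In form: [[x, y, z, twist, claw], ...]. A call has 1 to 12 rows; each row is the pose to reach, as a shift and turn from the pose commanded when the call began, along the tool's axes at that moment; what a row does not reach only later rows make up. A row lasts 1/12 s, in which the tool goes at most 41.7 mm and 7.16 degrees, less where a joint would pass 70% of its speed; a pose out of reach is approached as far as the arm can. A call with a gripper value outside its range is refused whole. The fingers move at their own pace and stop on an object; "force" is the grip in N (left out, the last holds). Time passes only in rows, so rows that repeat a pose let the fingers close. It gives the time, the measured TCP pose, the force and the opening at its end, in the units of the state.
- get_obs(): the state, without advancing time (a new reading comes with each control period).
- grab_frame(name): name is "scene" or "top" or "wrist"; returns a dict with "color" (400x640x3 uint8, blue, green, red), "fx", "fy", "cx", "cy" (pixels), "extrinsics" (4x4, takes a point from world to camera coordinates). Camera axes: x right, y down, z forward; pixel columns grow to the right and rows downward; lengths in m; the calibration is good to about 2 mm. A picture is of the moment at which its call begins. There is no depth.
- sign_off(): hands the job in, once; it reports no verdict.
The state is a dict: "time": time; "joint_positions": joint angles; "joint_vel": joint speeds; "joint_efforts": joint torques, N m; "tcp_pos": TCP position; "eef_rot": TCP orientation; "force": force on the tool from outside, world axes, zero at the start; "ft_torque": the same for the moment, N m; "gripper_width": finger opening in m.
Only numpy, scipy, OpenCV 4.12 (cv2) and the standard library are available. Lean on these libraries where they do the work, as an engineer would, in place of code of your own. Each camera call takes 0.05 s, during which the arm holds its last target.

## Working session

There is one attempt and no reset: what is moved stays moved. The work goes in short steps, Python scripts to look and compute and a tool call to move; the robot and the scene stay as the last step left them, time stands still between calls to the robot, and variables do not carry over. Pictures are saved under pics/ and viewed, and the job is handed in when it is done.

Besides the shell and the picture viewer there is one more tool, called by a JSON object that holds its "op" and its "data", one argument or row to a line. step_arm: Moves the arm, as the interface text tells. Its arguments: {"type":"object","properties":{"series":{"type":"array"},"force":{"type":"number"}},"required":["series"]}

```bash
mkdir -p pics; python3 - <<'E'
from plant import *
import cv2
print(get_obs())
for n in ["scene","top"]:
    f=grab_frame(n); cv2.imwrite(f"pics/{n}0.png",f["color"]); print(n,f["fx"],f["fy"],f["cx"],f["cy"],f["extrinsics"].tolist() if hasattr(f["extrinsics"],'tolist') else f["extrinsics"])
E
```

```text
{'time': 0.0, 'joint_positions': array([ 1.16904458e+00,  2.87153955e-01,  1.57817762e+00,  1.42400887e-05,
        1.27859104e+00, -1.50007057e-01]), 'joint_vel': array([-0.00065573, -0.00012492, -0.00152517, -0.00020403,  0.00111423,
        0.00236522]), 'joint_efforts': array([-3.93592700e-04, -4.05985665e+01, -2.92622173e+01, -1.30803719e-04,
        5.92533019e-03,  3.94201868e-05]), 'tcp_pos': array([0.16785971, 0.65313859, 0.23795463]), 'eef_rot': array([ 0.70128284,  0.08798043,  0.70174089, -0.08956303]), 'force': array([-0.31780218,  0.10709037, -0.44356756]), 'ft_torque': array([ 0.07318964, -0.02557571, -0.00840722]), 'gripper_width': 0.08545960885235765}
scene 370.3073856217383 370.3073856217383 320.1634892827253 202.51924347486175 [[0.48203831570262284, 0.8761341255795535, 0.005296809372595719, -0.2951171683161632], [0.7099676774712006, -0.38705872200588526, -0.5883293658022859, -0.4143971360788229], [-0.5134052581934934, 0.2873578600179958, -0.8086040447247035, 1.168673083854927], [0.0, 0.0, 0.0, 1.0]]
top 382.5908332864287 382.5908332864287 320.39737963724906 204.46924905462788 [[-0.0021203105418338866, -0.9999845200319498, 0.005144315277793068, 0.002781827380669079], [-0.9835187284794475, 0.0011552774926660483, -0.18080258865427118, 0.609717776851044], [0.18079384672431983, -0.005442888055626936, -0.9835059531880006, 0.8820573080895767], [0.0, 0.0, 0.0, 1.0]]
```

View pics/top0.png

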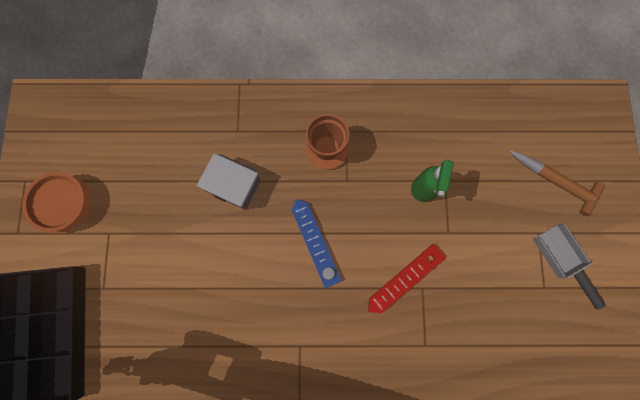

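View pics/scene0.png

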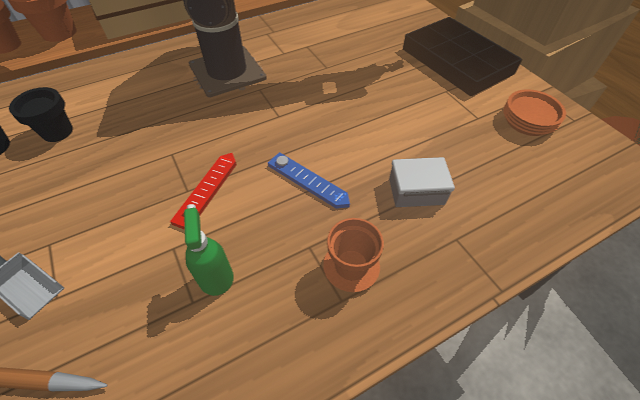

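Top view: blue rule with its pin at about (328,273) and tip at (298,203). The pot in its saucer is at (328,142), the seed box at (229,181) and the pump at (428,184). Now I'll measure these.

```bash
cat > h.py <<'E'
from plant import *
import cv2, numpy as np
def ray(f,u,v,z):
    E=np.array(f["extrinsics"]);R=E[:3,:3];c=-R.T@E[:3,3]
    d=R.T@np.array([(u-f["cx"])/f["fx"],(v-f["cy"])/f["fy"],1]);return c+d*(z-c[2])/d[2]
def proj(f,p):
    E=np.array(f["extrinsics"]);q=E[:3,:3]@np.array(p)+E[:3,3];return f["cx"]+f["fx"]*q[0]/q[2],f["cy"]+f["fy"]*q[1]/q[2]
def rule(f):
    hsv=cv2.cvtColor(f["color"],cv2.COLOR_BGR2HSV)
    m=cv2.inRange(hsv,(105,110,50),(125,255,255)); m=cv2.morphologyEx(m,cv2.MORPH_CLOSE,np.ones((7,7)))
    cs,_=cv2.findContours(m,cv2.RETR_EXTERNAL,cv2.CHAIN_APPROX_NONE)
    c=max(cs,key=cv2.contourArea)[:,0,:]
    P=np.array([ray(f,u,v,.014)[:2] for u,v in c])
    return c,P
E
python3 - <<'E'
from h import *
for n in ["top","scene"]:
    f=grab_frame(n);c,P=rule(f)
    r=cv2.minAreaRect((P*1000).astype(np.float32));print(n,"rule rect mm",r)
    b=cv2.boxPoints(r)/1000;print(b.round(3).tolist())
    hsv=cv2.cvtColor(f["color"],cv2.COLOR_BGR2HSV)
    # pin head: greyish inside hull region
    x,y,w,h=cv2.boundingRect(c.astype(np.int32).reshape(-1,1,2))
    hull=np.zeros(hsv.shape[:2],np.uint8);cv2.fillPoly(hull,[cv2.convexHull(c.reshape(-1,1,2))],255)
    g=cv2.inRange(hsv,(0,0,90),(180,90,255))&hull
    k,_,st,ce=cv2.connectedComponentsWithStats(g);i=1+np.argmax(st[1:,4]);print("pin",st[i],ce[i],ray(f,*ce[i],.025))
    for nm,lo,hi,(ax,ay) in [("pot",(0,110,40),(11,255,255),(328,142) if n=="top" else (353,265)),("pump",(50,100,30),(75,255,255),(428,184) if n=="top" else (210,265))]:
        m=cv2.inRange(hsv,lo,hi);k,l,st,ce=cv2.connectedComponentsWithStats(m)
        d=[(np.hypot(*(ce[i]-(ax,ay))),i) for i in range(1,k) if st[i,4]>150];i=min(d)[1];print(nm,st[i],ce[i],ray(f,*ce[i],.05 if nm=="pot" else .1))
    print("tcp px",proj(f,get_obs()["tcp_pos"]))
    E=f["extrinsics"];E=np.array(E);print("cam",-E[:3,:3].T@E[:3,3])
    if n=="top": big=cv2.resize(f["color"][100:310,180:480],None,fx=2.6,fy=2.6,interpolation=2)
    else: big=cv2.resize(f["color"][140:320,150:470],None,fx=2.5,fy=2.5,interpolation=2)
    cv2.imwrite(f"pics/{n}_z.png",big)
E
```

```text
top rule rect mm ((523.7788696289062, 17.101974487304688), (230.6610107421875, 43.439064025878906), 23.45484733581543)
[[0.4090000092983246, -0.008999999612569809], [0.4269999861717224, -0.04899999871850014], [0.6380000114440918, 0.0430000014603138], [0.6209999918937683, 0.08299999684095383]]
pin [322 267  13  13 126] [328.11904762 273.08730159] [ 0.44428963 -0.01696083  0.025     ]
pot [ 305  114   45   56 2048] [326.96972656 141.28417969] [ 0.77409579 -0.0153158   0.05      ]
pump [412 160  41  41 912] [431.95394737 181.32017544] [ 0.65685156 -0.26165722  0.1       ]
tcp px (np.float64(-48.02683560735812), np.float64(432.6057507365841))
cam [0.44020422 0.00687833 0.97773286]
scene rule rect mm ((539.0046997070312, 23.427608489990234), (199.9837646484375, 44.600772857666016), 23.672199249267578)
[[0.43799999356269836, 0.004000000189989805], [0.4560000002384186, -0.03700000047683716], [0.6399999856948853, 0.0430000014603138], [0.621999979019165, 0.08399999886751175]]
pin [278 159  11  10  39] [283.33333333 163.84615385] [ 0.46041543 -0.01952762  0.025     ]
pot [ 323  218   61   74 3553] [353.08865747 254.45595272] [ 0.76458526 -0.00975053  0.05      ]
pump [ 184  208   49   88 2307] [205.60294755 258.45947117] [ 0.66421762 -0.26592399  0.1       ]
tcp px (np.float64(443.7367606067709), np.float64(-34.05722555716494))
cam [ 1.03646926 -0.2376612   0.70275496]
```

View pics/top_z.png

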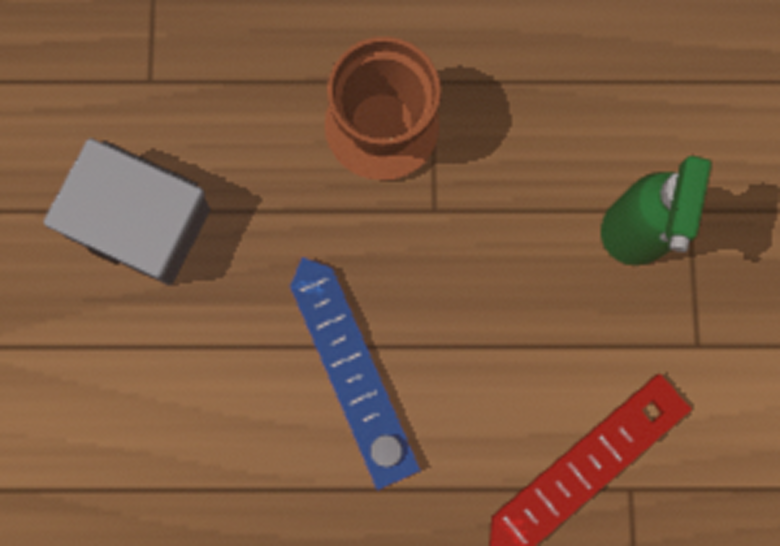

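View pics/scene_z.png

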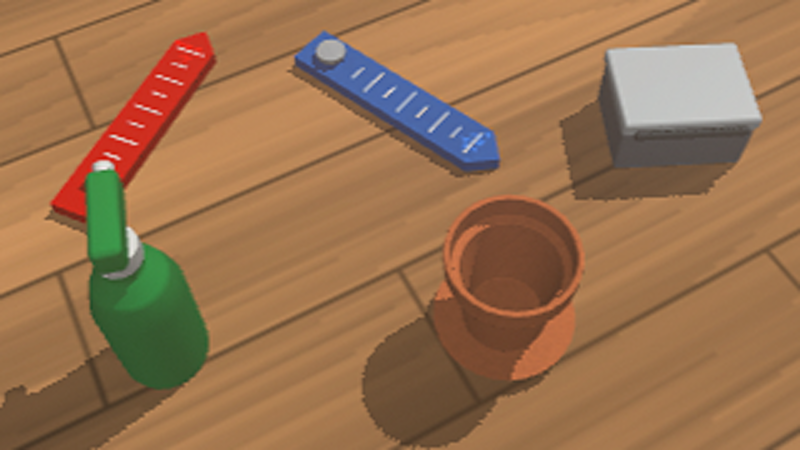

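```bash
python3 - <<'E'
from h import *
t=grab_frame("top");s=grab_frame("scene")
a=ray(t,328.1,135.2,.114);b=ray(s,356,242.4,.114);print(a,b)
# saucer near edge, top: front centre (388,180)/2.6 ; 
print(ray(t,180+388/2.6,100+180/2.6,.008))
p=np.array([.444,-.017]);
for q in (a,b):
  d=q[:2]-p;print(np.hypot(*d),np.degrees(np.arctan2(d[1],d[0])))
from scipy.spatial.transform import Rotation as R
w,x,y,z=get_obs()["eef_rot"];print(R.from_quat([x,y,z,w]).as_matrix().round(3), get_obs()["time"])
E
```

```text
[ 0.76621182 -0.01654831  0.114     ] [ 0.77278515 -0.01440112  0.114     ]
[ 0.71237755 -0.02184778  0.008     ]
0.32221214142847404 0.0803193635491797
0.32879542076903007 0.45288464536060286
[[-0.     0.249  0.968]
 [-0.001  0.968 -0.249]
 [-1.    -0.001 -0.   ]] 0.3
```

Pin at (0.444,-0.017), rule at 23.5°, pot at about (0.769,-0.015), so bearing about 0° and 325 mm from the pin, as specified. The rule has to turn about -23°. I'll come in from the +y side with the fingers shut.

{"op": "step_arm", "data": {
  "series": [
    [0, -13, 15, -2, 0],
    [0, -34, 40, -6, 0],
    [0, -58, 68, -12, 0],
    [0, -83, 98, -14.4, 0],
    [0, -109, 128, -14.4, 0],
    [0, -135, 159, -14.4, 0],
    [0, -161, 190, -14.4, 0],
    [0, -187, 221, -14.4, 0],
    [0, -213, 252, -14.4, 0],
    [0, -239, 282, -14.4, 0],
    [0, -265, 313, -14.4, 0],
    [0, -291, 344, -14.4, 0]
  ],
  "force": 30
}}

```text
time: 1.3
tcp_pos: [0.4295, 0.2845, 0.2396]
eef_rot: [0.707, 0.0, 0.707, 0.0]
force: [-0.0, 1.0, -0.4]
gripper_width: -0.0
```

```bash
python3 - <<'E'
from h import *
from scipy.spatial.transform import Rotation as R
o=get_obs();w,x,y,z=o["eef_rot"];M=R.from_quat([x,y,z,w]).as_matrix();print(M.round(3),o["tcp_pos"],o["force"],o["gripper_width"])
print(M.T@(np.array([.56,.10,.238])-o["tcp_pos"])*1000)
t=grab_frame("top")
for u,v in [(198,185),(215,155),(259,178),(246,207)]:print(ray(t,u,v,.069).round(3))
E
```

```text
[[ 0.001  0.     1.   ]
 [ 0.     1.    -0.   ]
 [-1.     0.     0.001]] [0.42949362 0.2844652  0.23962674] [-0.02798696  1.03993028 -0.35282369] -4.750161965184951e-05
[   1.65335224 -184.42546813  130.56218774]
[0.656 0.3   0.069]
[0.732 0.262 0.069]
[0.673 0.152 0.069]
[0.601 0.181 0.069]
```

Tool axes now match the world axes (tool y = +y, tool z = +x). I'll finish the approach to (0.56, 0.10) and start going down.

{"op": "step_arm", "data": {
  "series": [
    [0, -30, 21, 0, 0],
    [0, -60, 42, 0, 0],
    [0, -90, 63, 0, 0],
    [0, -120, 85, 0, 0],
    [0, -150, 106, 0, 0],
    [0, -170, 120, 0, 0],
    [10, -184, 130, 0, 0],
    [40, -184, 130, 0, 0],
    [75, -184, 130, 0, 0],
    [105, -184, 130, 0, 0],
    [130, -184, 130, 0, 0],
    [130, -184, 130, 0, 0]
  ]
}}

```text
time: 2.35
tcp_pos: [0.5542, 0.1021, 0.103]
eef_rot: [0.703, 0.0, 0.711, -0.0]
force: [-0.5, 0.2, -0.9]
gripper_width: 0.0004
```

```bash
python3 - <<'E'
from h import *
o=get_obs();print(o["tcp_pos"],o["force"])
for n in ["top","scene"]:
    f=grab_frame(n);cv2.imwrite(f"pics/{n}_a.png",f["color"])
E
```

```text
[0.55423133 0.10212929 0.10295895] [-0.4699761   0.23414323 -0.91462267]
```

View pics/scene_a.png

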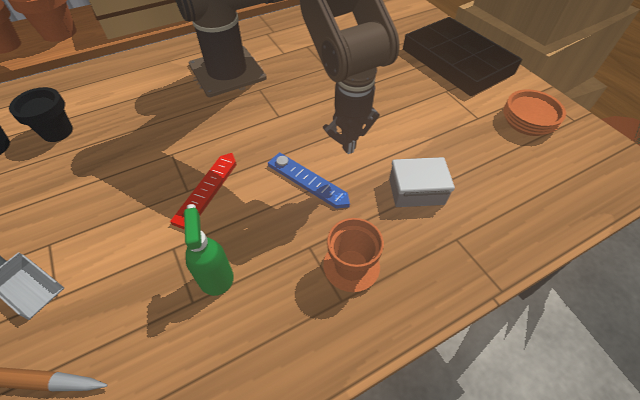

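The scene view shows the closed fingers at (349,148), clear of the rule (tip at (349,203)) and the box at (421,182). Going down.

{"op": "step_arm", "data": {
  "series": [
    [15, 0, 2, 0, 0],
    [35, 0, 4, 0, 0],
    [55, 0, 5, 0, 0],
    [70, 0, 5, 0, 0],
    [80, 0, 5, 0, 0],
    [84, 0, 5, 0, 0],
    [84, 0, 5, 0, 0],
    [84, 0, 5, 0, 0]
  ]
}}

```text
time: 3.12
tcp_pos: [0.5649, 0.1022, 0.0269]
eef_rot: [0.708, 0.0, 0.706, -0.0]
force: [-0.1, -0.6, 0.7]
gripper_width: 0.0004
```

```bash
python3 - <<'E'
from h import *
o=get_obs();print(o["tcp_pos"],o["force"],o["eef_rot"])
for n in ["top","scene"]:
    f=grab_frame(n);cv2.imwrite(f"pics/{n}_b.png",cv2.resize(f["color"][80:330,180:480],None,fx=2.4,fy=2.4))
E
```

```text
[0.5649352  0.10222354 0.02689947] [-0.12098889 -0.62501945  0.66498339] [ 7.08033380e-01  1.06646384e-04  7.06178950e-01 -1.08918108e-04]
```

View pics/scene_b.png

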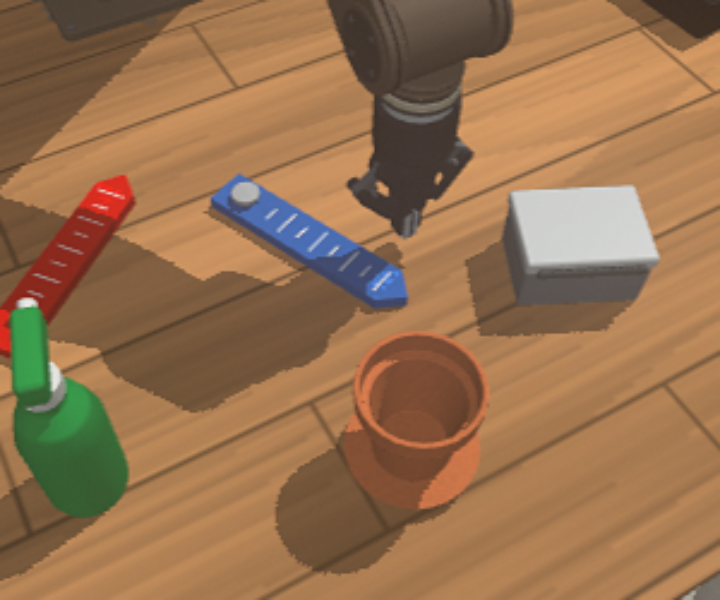

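{"op": "step_arm", "data": {
  "series": [
    [6, 0, 0, 0, 0],
    [12, 0, 0, 0, 0],
    [14, 0, 0, 0, 0],
    [14, 0, 0, 0, 0],
    [14, 0, 0, 0, 0]
  ]
}}

```text
time: 3.63
tcp_pos: [0.5633, 0.1021, 0.0108]
eef_rot: [0.707, 0.0, 0.707, -0.0]
force: [-0.1, 0.4, 0.7]
gripper_width: -0.0005
```

{"op": "step_arm", "data": {
  "series": [
    [0, -5, 0, 0, 0],
    [0, -10, 0, 0, 0],
    [0, -15, 0, 0, 0],
    [0, -20, 0, 0, 0],
    [0, -25, 0, 0, 0],
    [0, -30, 0, 0, 0],
    [0, -35, 0, 0, 0],
    [0, -40, 0, 0, 0],
    [0, -45, 0, 0, 0],
    [0, -50, 0, 0, 0],
    [0, -50, 0, 0, 0],
    [0, -50, 0, 0, 0]
  ]
}}

```text
time: 4.63
tcp_pos: [0.5635, 0.0516, 0.0112]
eef_rot: [0.707, 0.0, 0.707, -0.0]
force: [-0.1, 0.4, 0.4]
gripper_width: 0.0002
```

```bash
python3 - <<'E'
from h import *
o=get_obs();print(o["tcp_pos"],o["force"],o["eef_rot"])
for n in ["scene","top"]:
    f=grab_frame(n);cv2.imwrite(f"pics/{n}_c.png",cv2.resize(f["color"][80:330,180:480],None,fx=2.4,fy=2.4))
    c,P=rule(f);print(cv2.minAreaRect((P*1000).astype(np.float32)))
E
```

```text
[0.56350665 0.0516112  0.01124361] [-0.08844457  0.3552979   0.41777058] [ 7.06908665e-01  1.40458037e-04  7.07304700e-01 -4.26679150e-04]
((544.0732421875, 8.319427490234375), (207.7822265625, 48.78600311279297), 12.560256004333496)
((484.54278564453125, -6.909763336181641), (144.77737426757812, 43.31810760498047), 14.060412406921387)
```

View pics/scene_c.png

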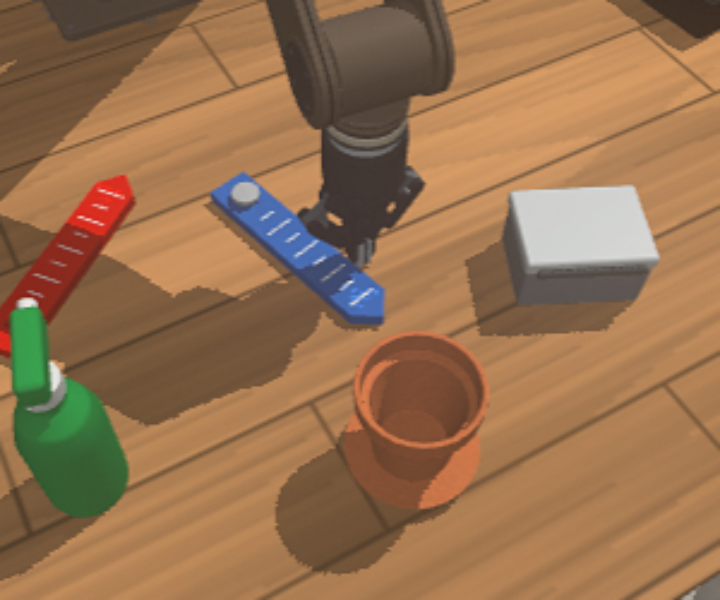

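The rule is now at about 14° (tip moved to roughly (333,213) in the full image), which agrees with the contact geometry. About 30 mm more to push.

{"op": "step_arm", "data": {
  "series": [
    [0, -5, 0, 0, 0],
    [0, -10, 0, 0, 0],
    [0, -15, 0, 0, 0],
    [0, -19, 0, 0, 0],
    [0, -23, 0, 0, 0],
    [0, -26, 0, 0, 0],
    [0, -28, 0, 0, 0],
    [0, -29, 0, 0, 0],
    [0, -30, 0, 0, 0],
    [0, -30, 0, 0, 0]
  ]
}}

```text
time: 5.57
tcp_pos: [0.5638, 0.0219, 0.0115]
eef_rot: [0.707, 0.0, 0.707, -0.0]
force: [-0.2, 1.1, 0.9]
gripper_width: -0.0
```

{"op": "step_arm", "data": {
  "series": [
    [0, 5, 0, 0, 0],
    [0, 15, 0, 0, 0],
    [0, 25, 0, 0, 0],
    [0, 35, 0, 0, 0],
    [-10, 45, 0, 0, 0],
    [-40, 50, 0, 0, 0],
    [-75, 50, 0, 0, 0],
    [-110, 50, 0, 0, 0],
    [-145, 50, 0, 0, 0],
    [-180, 50, 0, 0, 0],
    [-200, 50, 0, 0, 0],
    [-200, 50, 0, 0, 0]
  ]
}}

```text
time: 6.57
tcp_pos: [0.5668, 0.0731, 0.2191]
eef_rot: [0.712, -0.0, 0.703, 0.0]
force: [-0.2, -0.0, 0.9]
gripper_width: 0.0001
```

{"op": "step_arm", "data": {
  "series": [
    [0, 20, -15, 0, 0],
    [0, 50, -30, 0, 0],
    [0, 85, -50, 0, 0],
    [0, 120, -70, 0, 0],
    [0, 155, -90, 0, 0],
    [0, 190, -110, 0, 0],
    [0, 220, -130, 0, 0],
    [0, 240, -140, 0, 0],
    [0, 250, -140, 0, 0],
    [0, 250, -140, 0, 0]
  ]
}}

```text
time: 7.4
tcp_pos: [0.4226, 0.3241, 0.2109]
eef_rot: [0.707, -0.001, 0.707, 0.001]
force: [-0.1, 0.1, 0.1]
gripper_width: -0.0
```

```bash
python3 - <<'E'
from h import *
o=get_obs();print(o["tcp_pos"],o["force"],o["time"])
for n in ["scene","top"]:
    f=grab_frame(n);cv2.imwrite(f"pics/{n}_d.png",cv2.resize(f["color"][80:330,180:480],None,fx=2.4,fy=2.4))
    c,P=rule(f);print(cv2.minAreaRect((P*1000).astype(np.float32)))
E
```

```text
[0.42257832 0.32405512 0.21086597] [-0.09166816  0.14589691  0.13216622] 7.4
((592.5447998046875, -13.109781265258789), (119.67046356201172, 44.366703033447266), 1.0255799293518066)
((529.9240112304688, -14.153045654296875), (229.661376953125, 43.384822845458984), 0.8718851208686829)
```

View pics/top_d.png

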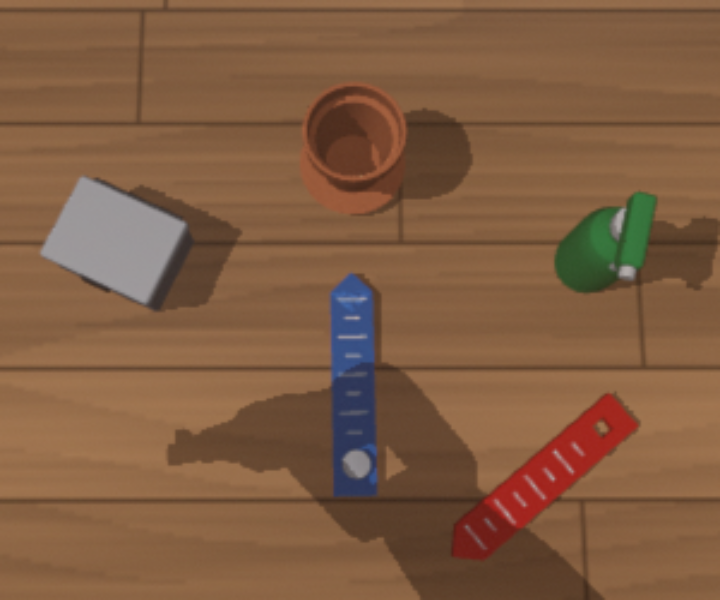

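The rule is at 0.9° and points at the pot (rim at about (354,135) in the crop). Pot, box and pump are where they were, and the arm is clear, so I'm handing in.

```bash
python3 -c "
from plant import *
print(sign_off())"
```

```text
the job is handed in; nothing more can be done
None
```

The blue rule now points at the middle of the clay pot, and the job is handed in. I pushed it from its left side with the fingers shut, turning it from 23.5° to about 1°. Then I backed the gripper off, raised it and moved it clear, at 7.4 s of the 40 s allowed.

**Last checks, after the arm was clear:**
- **Aim:** the rule measured 0.9° in the top view and 1.0° in the scene view. The pot's bearing from the pin measured between 0.1° and 0.5° before the push. Carried on to the pot, the centre line should pass within about 6 mm of its centre, against the 55 mm allowed.
- **Other objects:** the pot, seed box and spray pump looked unmoved in the last top view. I judged that by eye and did not re-measure them.
- **Forces:** wrist force readings stayed at about 1 N.

**Disagreement:** the scene view found only about 120 mm of the rule's length in that last check. I didn't look into why. The two views still agreed on its angle to within 0.2°.

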